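# Push the airline tube home in the push-fit port

### The job

Take the thick, tall aluminium airline tube out of the grey stand and push its lower end into the black push-fit collar of the air manifold, past the stiff seal, until it is fully home against the bottom, then let go so that it stays upright there. Push with care: do not ram it against the bottom or force it when it catches on the rim (30 N is too much), and leave the thin tube, the bottle, the wrench and the bin of fittings where they are.

Things in the scene. Friction and masses are not known exactly. Their poses are not given: they have to be found in the camera images.
- tube_mid (a point): centre of the thick airline tube: rigid aluminium, outside diameter 20 mm, 150 mm long, about 90 g, upright in the stand's larger hole; z runs up along the tube, its ends lie 75 mm below and above. Both ends taper to 15.6 mm diameter over the last 8 mm. Grip it firmly (35 N or more) near its upper end, or it slips when pushed
- tube_end (a point): centre of the thick tube's lower end face
- stand: grey plastic tube stand, fixed to the bench, 80 x 140 x 40 mm high, origin at the centre of its underside; two blind holes 30 mm deep in its top, 42 mm from the centre along its y axis: at +y a 23 mm hole with the thick tube (its top end 160 mm above the bench), at -y a 15 mm hole with a thin tube that is left alone
- port_mouth (a point): centre of the mouth of the push-fit port, z up along the bore: top of a black collar, 44 mm outside diameter, 30 mm tall, on an aluminium manifold block of 100 x 70 x 45 mm bolted to the bench, the mouth 75 mm up. Straight bore, 22 mm diameter. The bottom, a firm rubber-faced shoulder, lies 32 to 50 mm below the mouth: it varies, is unseen, and is felt as a sharp, lasting rise above 16 N
- port: the port's manifold block, origin under its centre, below the mouth. The sprung seal inside the bore sits 20 mm below the mouth: getting the tube's taper past it (its end 18 to 28 mm deep) takes 10 to 20 N, sliding on takes 7 to 13 N, and it then holds the tube. Go slowly (about 5 mm/s) towards the bottom: the force jumps there
- seat (a joint): small stiff-running pin in the middle of the port's bottom, 4 mm tall: 0 until the tube's end reaches it, 0.004 m when the tube has pressed it flush with the shoulder and is fully home; it gives about 1 N of resistance and stays where it is pushed
- thin_tube: bystander: aluminium tube of 12 mm diameter, 75 mm long, upright in the stand's smaller hole (top 85 mm above the bench); origin at its lower end
- oil: bystander: small white bottle, 48 mm diameter, 110 mm tall, origin under its centre
- wrench: bystander: steel wrench 180 mm long lying on the bench along its x axis
- fittings: bystander: blue open bin, 90 x 130 x 45 mm high, origin under its centre

How it is judged (in metres and radians):
On the way, in this order (a step that is already met when the one before it is completed fails the run):
1. the thick tube is lifted out of the stand (height (world z) of tube_end above 0.05 m), for 0.1 s.
2. the tube's end is in the port's bore (horizontal distance between tube_end and port_mouth below 0.004 m and z of tube_end in the frame of port_mouth below -0.008 m), for 0.1 s.
At the end, for the whole second after the job is handed in: The thick tube stands in the push-fit port, its end within 4 mm of the bore's axis and at least 28 mm below the mouth, the pin at the bottom pressed in by more than 2.5 mm (within 1.5 mm of fully home), leaning less than 0.1 rad, released and at rest (value of joint seat above 0.0025 m and horizontal distance between tube_end and port_mouth below 0.004 m and z of tube_end in the frame of port_mouth below -0.028 m and angle between tube_mid's own z axis and vertical below 0.1 rad and linear speed of tube below 0.02 m/s); the robot touches nothing.
It fails at once if the tube is rammed on the port's bottom or rim with more than 30 N (contact force between tube and port above 30 N).
It fails at once if a bystander is moved by more than 20 mm (distance of any of thin_tube, oil, wrench, fittings from where it was at the start of the episode above 0.02 m).
It also fails if it takes over 67 s, if anything falls off the work surface, if the arm or the gripper's body presses on something with over 40 N, if the wrist force passes 120 N, or if a joint passes its speed limit or range.

### The arm

A 6-joint arm with a two-finger parallel gripper is mounted at the origin on the work surface. World frame = base frame: x ahead of the robot, y to its left, z up, the work surface at z = 0. Lengths are in m, angles in degrees, forces in N, time in s.
With the tool pointing down it reaches from about 0.3 to 0.775 m from the base axis. Payload 14.6 kg.
Tool frame: the origin (TCP) lies midway between the tips of the shut fingers; the grasp point (between the pads) lies 19 mm behind it; z points along the fingers, y is the direction in which the jaws open and shut (so a half turn about z gives the same grasp; the last joint's range is limited). The gripper opens to 94 mm and grips with 3 to 60 N. Pads are 16 mm wide; open, the fingers measure 119 mm over their backs; the gripper's body (75 mm by 177 mm) begins 78 mm behind the grasp point.
Start: joints at [71.184, 17.183, 87.147, -0, 75.671, -3.816], TCP at [0.142, 0.531, 0.169] pointing down, gripper open.
Joint ranges: [-173.82, 173.82], [-45.26, 126.66], [13.44, 144.39], [-59.66, 239.66], [0, 175.72], [-146.38, 146.38]. Speed limits (degrees/s): [127.2, 127.2, 147.25, 180, 180, 180].

### API

Orientations are given as a 3x3 rotation matrix whose columns are the frame's x, y, z axes.
In Python, from station import bot, get_image gives the robot as it stands. The module is installed in compiled form; this text tells all that it offers.
- The arm moves only by the tool carry_out, never from a script. Its argument "plan" is a list of rows, each a list of 6 numbers: the shift along the tool's x, y, z in mm, then the turn, a rotation vector about the tool's x, y, z in rad. A call has 1 to 5 rows; each row shifts and turns the pose as measured when the row begins, along the tool's axes as they then stand; what a row does not reach is not made up. A row lasts 1/12 s, in which the tool goes at most 41.7 mm and 7.16 degrees, less where a joint would pass 70% of its speed; a pose out of reach is approached as far as the arm can. A call is refused whole if a number of a shift passes 41.7 or a number of a turn 0.125, either way. A call with a gripper value outside its range is refused whole. "grip" is the opening, from 0 (shut) to 1 (fully open), set as the call begins (left out, the last holds). The fingers move at their own pace and stop on an object; "grip_force" is the grip in N (left out, the last holds). Time passes only in rows, so rows that do not move let the fingers close. It gives the time, the measured TCP pose, the force and the opening at its end, in the units of the state.
- bot.get_obs(): the state, without advancing time (a new reading comes with each control period).
- get_image(name): name is "scene" or "top"; returns a dict with "frame" (480x640x3 uint8, red, green, blue), "K" (3x3 intrinsics, pixels), "k1" (the pictures are not rectified: a ray, as slopes to the right and down, at radius r is drawn at 1 + k1 r^2 times it, then the intrinsics apply), "pose" (4x4, takes a point from camera to world coordinates). Camera axes: x right, y down, z forward; pixel columns grow to the right and rows downward; lengths in m; the calibration is good to about 2 mm. A picture is of the moment at which its call begins. There is no depth.
- bot.job_done(): hands the job in, once; it reports no verdict.
The state is a dict: "clock": time; "joint_positions": joint angles; "qd": joint speeds; "joint_torque": joint torques, N m; "position": TCP position; "ee_rot": TCP orientation; "contact_force": force on the tool from outside, world axes, zero at the start; "wrist_torque": the same for the moment, N m; "opening": finger opening in m.
Only numpy, scipy, OpenCV 4.12 (cv2) and the standard library are available. Lean on these libraries where they do the work, as an engineer would, in place of code of your own. Each camera call takes 0.05 s, during which the arm holds its last target. There are 200 camera calls.

## Working session

There is one attempt and no reset: what is moved stays moved. The work goes in short steps, Python scripts to look and compute and a tool call to move; the robot and the scene stay as the last step left them, time stands still between calls to the robot, and variables do not carry over. Pictures are saved under pics/ and viewed, about 8 in all and at most 12, crops included, and the job is handed in when it is done.

Besides the shell and the picture viewer there is one more tool, called after "Emit:" as name(argument=value, ...), one argument or row to a line, values as JSON. carry_out: Moves the arm, as the interface text tells. Its arguments: {"type":"object","properties":{"plan":{"type":"array","items":{"type":"array","items":{"type":"number"}}},"grip":{"type":"number"},"grip_force":{"type":"number"}},"required":["plan"]}

```bash
mkdir -p pics
python3 - <<'E'
from station import bot,get_image
import cv2,numpy as np
np.set_printoptions(precision=4,suppress=True)
for n in ("scene","top"):
    d=get_image(n); cv2.imwrite(f"pics/{n}0.png",d["frame"][...,::-1]); print(n,d["K"],d["k1"],d["pose"])
o=bot.get_obs(); print(o)
E
```

```text
scene [[456.5441   0.     323.2714]
 [  0.     456.5441 237.0843]
 [  0.       0.       1.    ]] -0.0712691924709502 [[ 0.8393  0.3212 -0.4385  0.8666]
 [ 0.5436 -0.5033  0.6717 -0.4581]
 [-0.005  -0.8022 -0.5971  0.4933]
 [ 0.      0.      0.      1.    ]]
top [[526.7634   0.     330.9402]
 [  0.     526.7634 237.5965]
 [  0.       0.       1.    ]] 0.03446107803869157 [[ 0.0142 -0.9875  0.1569  0.4456]
 [-0.9999 -0.0152 -0.0051  0.0268]
 [ 0.0074 -0.1568 -0.9876  0.8384]
 [ 0.      0.      0.      1.    ]]
{'clock': 0.1, 'joint_positions': array([71.1831, 17.2114, 87.1772, -0.0017, 75.6694, -3.8148]), 'qd': array([-0.0451, -0.0807, -0.101 , -0.03  ,  0.0829,  0.0121]), 'joint_torque': array([  0.0004, -53.2644, -35.3274,   0.0709,   0.0236,  -0.0001]), 'position': array([0.1423, 0.531 , 0.1685]), 'ee_rot': array([[-0.9659,  0.2588, -0.0003],
       [ 0.2588,  0.9659, -0.001 ],
       [ 0.    , -0.001 , -1.    ]]), 'contact_force': array([-0.4468,  0.2665,  0.2269]), 'wrist_torque': array([ 0.0032, -0.0421, -0.0361]), 'opening': 0.09383636194985628}
```

View pics/scene0.png

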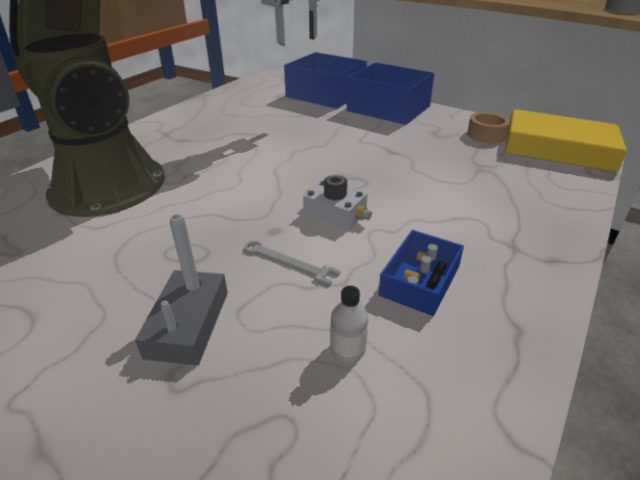

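View pics/top0.png

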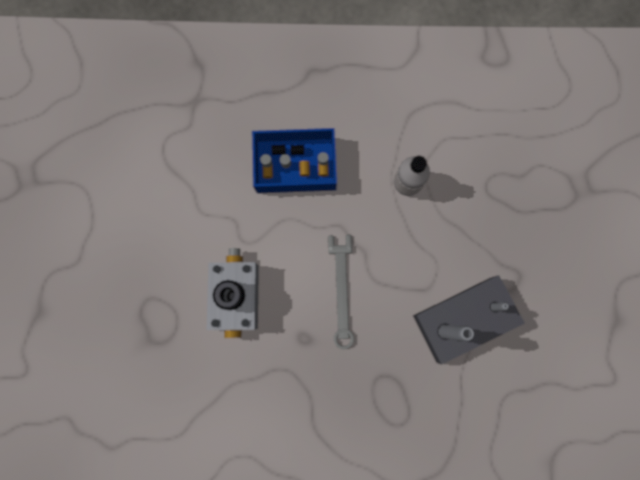

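The scene image shows the tube's top at about (178,217) and the collar mouth at (336,183). In the top image they are at about (466,334) and (228,294). I'll enlarge all four in one montage.

```bash
python3 - <<'E'
import cv2,numpy as np
s=cv2.imread("pics/scene0.png");t=cv2.imread("pics/top0.png")
c=lambda i,x,y:cv2.resize(i[y:y+40,x:x+50],None,fx=8,fy=7.5,interpolation=cv2.INTER_CUBIC)
m=np.vstack([np.hstack([c(s,155,205),c(s,310,165)]),np.hstack([c(t,435,315),c(t,205,275)])])
cv2.imwrite("pics/m.png",m)
E
cat > h.py <<'E'
import numpy as np,cv2
from station import bot,get_image
np.set_printoptions(precision=4,suppress=True)
def ray(d,u,v):
    K=d["K"];n=cv2.undistortPoints(np.array([[[u,v]]],float),K,np.array([d["k1"],0,0,0,0.]))[0,0]
    P=d["pose"];return P[:3,3],P[:3,:3]@np.array([*n,1.])
def onz(d,u,v,z):
    o,r=ray(d,u,v);return o+r*(z-o[2])/r[2]
def proj(d,p):
    P=d["pose"];q=P[:3,:3].T@(np.asarray(p)-P[:3,3]);a=q[:2]/q[2];a=a*(1+d["k1"]*(a@a));return a*d["K"][0,0]+d["K"][:2,2]
E
```

```text
(no output)
```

View pics/m.png

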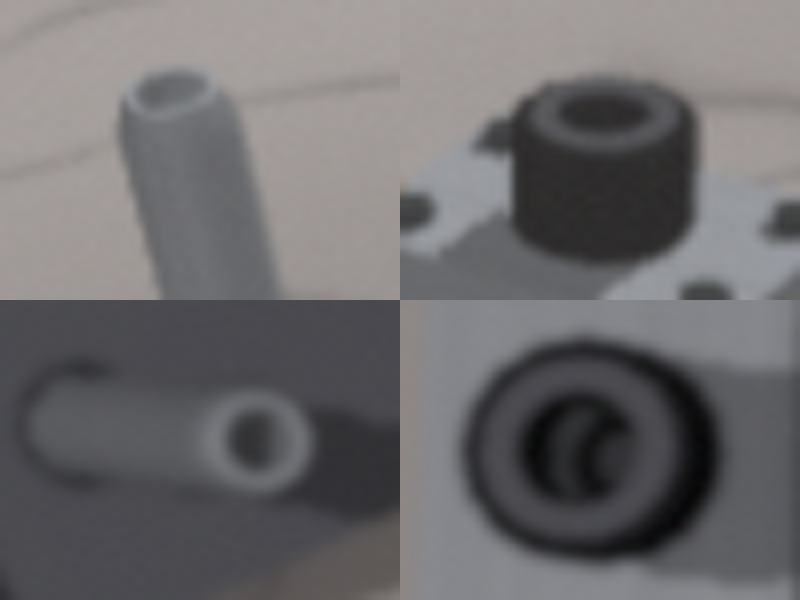

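Run:
```python
from h import *
s=get_image("scene");t=get_image("top")
def tri(a,b):
    (o1,r1),(o2,r2)=ray(s,*a),ray(t,*b);A=np.c_[r1,-r2];x=np.linalg.lstsq(A,o2-o1,rcond=None)[0];p,q=o1+x[0]*r1,o2+x[1]*r2
    return (p+q)/2,p-q
for n,a,b,z in(("tube",(175.9,217.1),(467,333.3),.16),("port",(334.9,179.6),(226.6,294.1),.075)):
    print(n,tri(a,b),onz(s,*a,z),onz(t,*b,z))
print("hole",onz(t,443.9,331.2,.04))
for n,u,v in(("c1",415,317),("c2",499,277),("c3",524,318),("c4",440,362)):print(n,onz(t,u,v,.04))
print("bottle",onz(t,418,164,.11), "bin",onz(t,334,130,.045),onz(t,253,190,.045))
print("wrench",onz(t,340,240,.005),onz(t,345,345,.005))
```

```text
tube (array([ 0.4337, -0.1504,  0.1596]), array([ 0.0007,  0.0008, -0.0002])) [ 0.4348 -0.1505  0.16  ] [ 0.4334 -0.1507  0.16  ]
port (array([0.4821, 0.1714, 0.0764]), array([-0.0002, -0.0001, -0.    ])) [0.4808 0.1734 0.075 ] [0.4823 0.1717 0.075 ]
hole [ 0.4337 -0.1478  0.04  ]
c1 [ 0.4539 -0.105   0.04  ]
c2 [ 0.5159 -0.2328  0.04  ]
c3 [ 0.4552 -0.2676  0.04  ]
c4 [ 0.3889 -0.141   0.04  ]
bottle [ 0.6699 -0.1001  0.11  ] bin [0.7432 0.0203 0.045 ] [0.6442 0.1441 0.045 ]
wrench [0.5743 0.0079 0.005 ] [ 0.4098 -0.0017  0.005 ]
```

Emit:
carry_out(
  plan=[
    [-23,-29,-3,0,0,0],
    [-23,-29,-3,0,0,0],
    [-23,-29,-3,0,0,0],
    [-23,-29,-3,0,0,0],
    [-23,-29,-3,0,0,0],
  ],
  grip=1,
  grip_force=50,
)

```text
clock: 0.62
position: [0.215, 0.358, 0.1807]
ee_rot: [[-0.968, 0.252, -0.003], [0.252, 0.968, -0.005], [0.002, -0.006, -1.0]]
contact_force: [0.9, -0.2, 0.3]
opening: 0.0936
```

Emit:
carry_out(
  plan=[
    [-23,-29,-3,0,0,0],
    [-23,-29,-3,0,0,0],
    [-23,-29,-3,0,0,0],
    [-23,-29,-3,0,0,0],
    [-23,-29,-3,0,0,0],
  ],
)

```text
clock: 1.03
position: [0.2904, 0.1804, 0.1969]
ee_rot: [[-0.968, 0.249, -0.002], [0.249, 0.968, -0.005], [0.0, -0.005, -1.0]]
contact_force: [1.2, 0.6, -0.1]
opening: 0.094
```

Emit:
carry_out(
  plan=[
    [-23,-29,-1,0,0,0],
    [-23,-29,-1,0,0,0],
    [-23,-29,-1,0,0,0],
    [-23,-29,-1,0,0,0],
    [-23,-29,-1,0,0,0],
  ],
)

```text
clock: 1.45
position: [0.3667, 0.0019, 0.2044]
ee_rot: [[-0.969, 0.249, 0.003], [0.249, 0.969, -0.004], [-0.004, -0.003, -1.0]]
contact_force: [0.1, 0.9, 0.2]
opening: 0.0939
```

Emit:
carry_out(
  plan=[
    [-21,-27,0,0,0,0],
    [-21,-27,0,0,0,0],
    [-21,-27,0,0,0,0],
    [-21,-27,0,0,0,0],
    [-15,-18,0,0,0,0],
  ],
)

```text
clock: 1.87
position: [0.4326, -0.156, 0.2056]
ee_rot: [[-0.968, 0.252, 0.005], [0.252, 0.968, -0.004], [-0.006, -0.003, -1.0]]
contact_force: [0.3, -0.1, 0.0]
opening: 0.094
```

Emit:
carry_out(
  plan=[
    [0,0,0,0,0,0],
    [0,0,0,0,0,0],
  ],
)

```text
clock: 2.03
position: [0.4331, -0.1597, 0.2045]
ee_rot: [[-0.967, 0.257, 0.003], [0.257, 0.967, -0.004], [-0.004, -0.003, -1.0]]
contact_force: [0.5, -0.4, 0.2]
opening: 0.0937
```

```bash
cat >> h.py <<'E'
def todo(goal,yaw=165.0):
    from scipy.spatial.transform import Rotation as R
    o=bot.get_obs();T=o["ee_rot"];c,s=np.cos(np.radians(yaw)),np.sin(np.radians(yaw))
    G=np.array([[c,s,0],[s,-c,0],[0,0,-1.]])
    print("t",o["clock"],"pos",o["position"],"d_tool mm",T.T@(np.array(goal)-o["position"])*1000,"rot",R.from_matrix(T.T@G).as_rotvec(),"F",o["contact_force"],"M",o["wrist_torque"],o["opening"])
E
python3 -c "
from h import *
todo((.434,-.1505,.122))"
```

```text
t 2.0333 pos [ 0.4331 -0.1597  0.2045] d_tool mm [ 1.8646  9.3876 82.4838] rot [-0.003   0.0041  0.0023] F [ 0.506  -0.4192  0.1754] M [ 0.0255 -0.0041  0.0693] 0.09373131233863008
```

Emit:
carry_out(
  plan=[
    [2,9.4,0,-0.003,0.004,0.002],
    [0,0,20,0,0,0],
    [0,0,20,0,0,0],
    [0,0,15,0,0,0],
    [0,0,0,0,0,0],
  ],
)

```text
clock: 2.45
position: [0.4329, -0.1434, 0.1488]
ee_rot: [[-0.967, 0.256, 0.002], [0.256, 0.967, 0.001], [-0.002, 0.001, -1.0]]
contact_force: [-0.3, -0.6, -0.8]
opening: 0.0936
```

Run:
```python
from h import *
todo((.434,-.1505,.122))
s=get_image("scene");t=get_image("top")
a=cv2.resize(s["frame"][170:320,100:260],(480,450),interpolation=2)
b=cv2.resize(t["frame"][250:400,400:500],(300,450),interpolation=2)
cv2.imwrite("pics/g1.png",np.hstack([a,b])[...,::-1])
```

```text
t 2.45 pos [ 0.4329 -0.1434  0.1488] d_tool mm [-2.8408 -6.5743 26.8217] rot [0.0012 0.0015 0.0026] F [-0.2524 -0.5993 -0.7579] M [0.0125 0.0616 0.0224] 0.09361052373853408
```

View pics/g1.png

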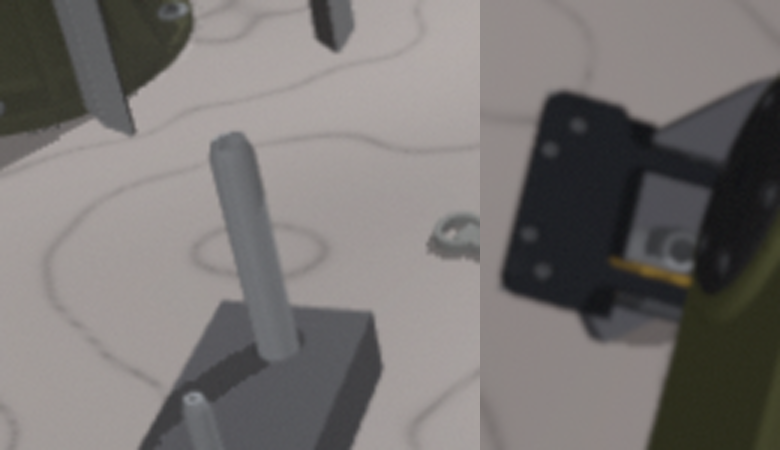

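Run:
```python
from h import *
s=get_image("scene");t=get_image("top");o=bot.get_obs();p=o["position"];y=o["ee_rot"][:,1]
print(p)
for q in (p,p+.047*y,p-.047*y,(.434,-.1505,.16),(.434,-.1505,.04)):
    a=proj(s,q);b=proj(t,q);print(a,(a-[100,170])*3,b,(b-[400,250])*3+[480,0])
```

```text
[ 0.4346 -0.1451  0.1522]
[179.996  220.0087] [239.988  150.0261] [461.0177 332.079 ] [663.0531 246.2369]
[210.5694 206.9214] [331.7083 110.7641] [425.3498 321.9237] [556.0495 215.771 ]
[147.0915 234.1649] [141.2746 192.4947] [497.0026 342.3438] [771.0077 277.0313]
[175.48   216.9394] [226.4399 140.8183] [466.8479 332.795 ] [680.5436 248.3849]
[191.6366 284.5289] [274.9097 343.5866] [445.7241 331.0328] [617.1722 243.0984]
```

Run:
```python
from h import *
s=get_image("scene");p=np.array([.1423,.531,.1685]);y=np.array([.2588,.9659,0])
for q in (p,p+.047*y,p-.047*y,p+.047*y+[0,0,.013],p-.047*y+[0,0,.013],p+.06*y+[0,0,.03],p-.06*y+[0,0,.03]):print(proj(s,q))
todo((.434,-.1505,.122))
f=s["frame"][150:300,100:300];cv2.imwrite("pics/g2.png",cv2.resize(f,(800,600),interpolation=2)[...,::-1])
```

```text
[296.9266  56.7335]
[310.5876  53.4392]
[282.6673  60.1999]
[310.4894  48.4306]
[282.3941  55.0063]
[314.0875  40.9746]
[277.917   49.0536]
t 2.7 pos [ 0.4347 -0.1453  0.1521] d_tool mm [-0.4782 -5.1758 30.1526] rot [0.0002 0.0069 0.0018] F [-0.1632  0.1634 -0.0004] M [0.0265 0.0081 0.0107] 0.09435867021826759
```

View pics/g2.png

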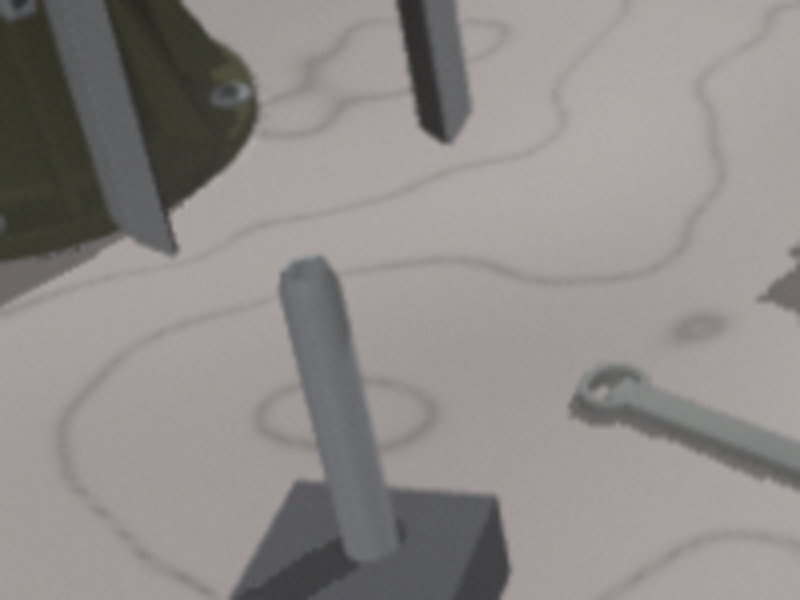

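Emit:
carry_out(
  plan=[
    [-0.5,-5,10,0,0.006,0.002],
    [0,0,10,0,0,0],
    [0,0,5,0,0,0],
    [0,0,0,0,0,0],
    [0,0,0,0,0,0],
  ],
)

```text
clock: 3.12
position: [0.4343, -0.1511, 0.126]
ee_rot: [[-0.966, 0.26, 0.002], [0.26, 0.966, -0.001], [-0.002, -0.0, -1.0]]
contact_force: [0.3, 0.4, 0.8]
opening: 0.0938
```

```bash
python3 -c "
from h import *
todo((.434,-.1505,.122))"
```

```text
t 3.1167 pos [ 0.4343 -0.1511  0.126 ] d_tool mm [0.4881 0.4454 3.955 ] rot [-0.0001  0.0025 -0.001 ] F [0.2664 0.362  0.8244] M [-0.0361 -0.0202 -0.0063] 0.09382743286694398
```

Emit:
carry_out(
  plan=[
    [0.5,0.4,4,0,0.002,0],
    [0,0,0,0,0,0],
    [0,0,0,0,0,0],
    [0,0,0,0,0,0],
    [0,0,0,0,0,0],
  ],
  grip=0.3,
  grip_force=50,
)

```text
clock: 3.53
position: [0.434, -0.1506, 0.1217]
ee_rot: [[-0.966, 0.26, 0.0], [0.26, 0.966, -0.0], [-0.0, -0.0, -1.0]]
contact_force: [-0.4, -0.3, -0.4]
opening: 0.0641
```

Emit:
carry_out(
  plan=[
    [0,0,0,0,0,0],
    [0,0,0,0,0,0],
    [0,0,0,0,0,0],
    [0,0,0,0,0,0],
    [0,0,0,0,0,0],
  ],
)

```text
clock: 3.95
position: [0.4343, -0.1506, 0.1222]
ee_rot: [[-0.966, 0.26, 0.001], [0.26, 0.966, -0.001], [-0.001, -0.0, -1.0]]
contact_force: [0.4, -0.3, 0.8]
opening: 0.0307
```

Run:
```python
from h import *
todo((.434,-.1505,.122))
s=get_image("scene")
f=s["frame"][150:300,100:300];cv2.imwrite("pics/g3.png",cv2.resize(f,(800,600),interpolation=2)[...,::-1])
print((proj(s,bot.get_obs()["position"])-[100,150])*4)
```

```text
t 3.95 pos [ 0.4343 -0.1506  0.1222] d_tool mm [0.3118 0.0454 0.2434] rot [-0.0003  0.0013 -0.0012] F [ 0.3752 -0.2638  0.7884] M [ 0.0034 -0.0243 -0.0002] 0.03069500711191914
[323.9276 359.9915]
```

View pics/g3.png

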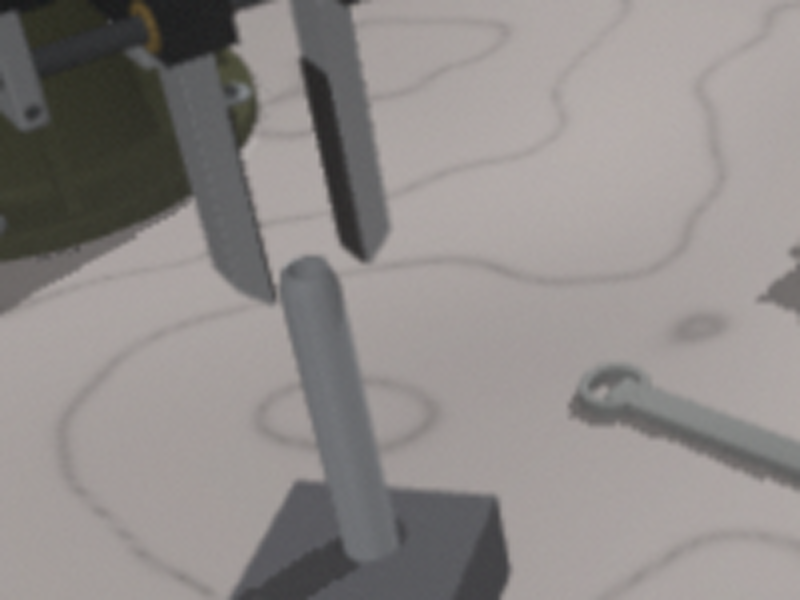

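The fingertips appear about 21 px above the projected TCP, at roughly (272,300) and (368,262) in the crop. They don't straddle the tube, so I'll check the offset in the top view before gripping.

Run:
```python
from h import *
t=get_image("top");p=bot.get_obs()["position"]
cv2.imwrite("pics/g4.png",cv2.resize(t["frame"][260:400,400:560],(800,700),interpolation=2)[:600,:,::-1])
for q in(p,p+[0,0,.04],(.434,-.1505,.16)): print((proj(t,q)-[400,260])*5)
```

```text
[297.5875 359.8053]
[337.0214 363.0348]
[334.2394 363.9748]
```

View pics/g4.png

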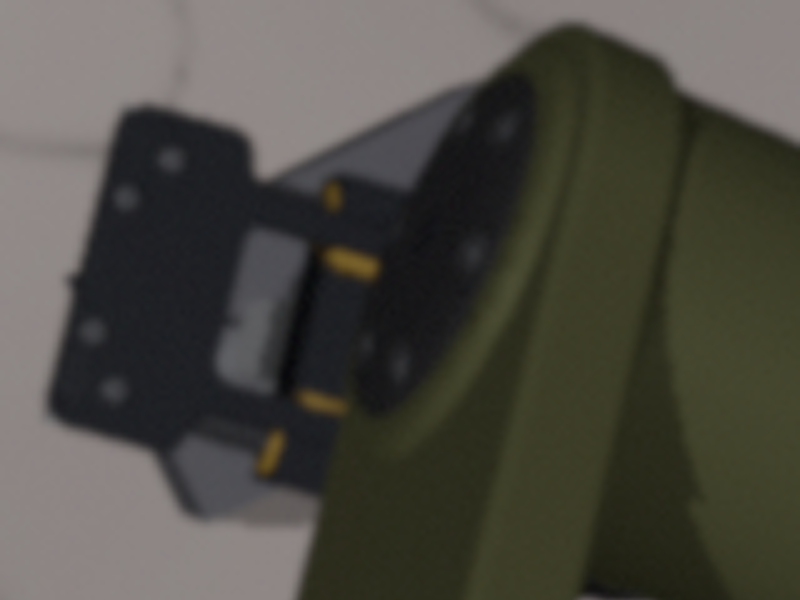

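The top view shows the gripper centred over the tube, which is visible in the window at (245,350). So the offset is vertical: the real tips are at z≈0.157, about 35 mm above the reported z. Descending another 35 mm is safe under either reading.

Emit:
carry_out(
  plan=[
    [0,0,0,0,0,0],
    [0,0,0,0,0,0],
    [0,0,8,0,0,0],
    [0,0,8,0,0,0],
    [0,0,5,0,0,0],
  ],
  grip=0.6,
)

```text
clock: 4.47
position: [0.4347, -0.1508, 0.1003]
ee_rot: [[-0.966, 0.26, 0.003], [0.26, 0.966, -0.001], [-0.003, -0.001, -1.0]]
contact_force: [1.3, 0.7, -0.1]
opening: 0.0554
```

Emit:
carry_out(
  plan=[
    [0,0,8,0,0,0],
    [0,0,5,0,0,0],
    [0,0,0,0,0,0],
    [0,0,0,0,0,0],
    [0,0,0,0,0,0],
  ],
)

```text
clock: 4.88
position: [0.4336, -0.1503, 0.0832]
ee_rot: [[-0.966, 0.26, -0.001], [0.26, 0.966, 0.0], [0.001, 0.0, -1.0]]
contact_force: [0.7, -0.0, -0.4]
opening: 0.0563
```

Run:
```python
from h import *
todo((.434,-.1505,.087))
s=get_image("scene")
f=s["frame"][150:300,100:300];cv2.imwrite("pics/g5.png",cv2.resize(f,(800,600),interpolation=2)[...,::-1])
```

```text
t 4.8833 pos [ 0.4336 -0.1503  0.0832] d_tool mm [-0.4438 -0.0597 -3.7742] rot [ 0.0001 -0.0011 -0.0012] F [ 0.731  -0.0073 -0.3799] M [-0.0029 -0.0533 -0.0148] 0.05627692097764949
```

View pics/g5.png

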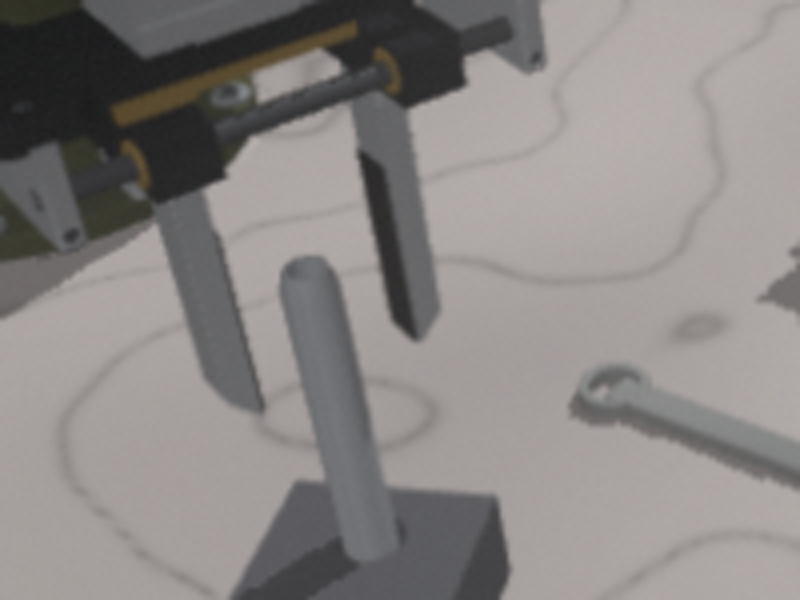

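The tips now straddle the tube at (262,408) and (418,338). They sit about 41 mm below its top, at z≈0.119, and the jaws are centred, so I'll grip.

Emit:
carry_out(
  plan=[
    [0,0,0,0,0,0],
    [0,0,0,0,0,0],
    [0,0,0,0,0,0],
    [0,0,0,0,0,0],
    [0,0,0,0,0,0],
  ],
  grip=0,
  grip_force=55,
)

```text
clock: 5.35
position: [0.4343, -0.1506, 0.0844]
ee_rot: [[-0.966, 0.26, 0.001], [0.26, 0.966, -0.001], [-0.001, -0.0, -1.0]]
contact_force: [-0.3, -0.1, -0.2]
opening: 0.0264
```

Emit:
carry_out(
  plan=[
    [0,0,0,0,0,0],
    [0,0,0,0,0,0],
    [0,0,0,0,0,0],
    [0,0,0,0,0,0],
  ],
)

```text
clock: 5.68
position: [0.4343, -0.1506, 0.0845]
ee_rot: [[-0.966, 0.26, 0.001], [0.26, 0.966, -0.001], [-0.001, -0.0, -1.0]]
contact_force: [-0.3, 0.3, 1.6]
opening: 0.019
```

Emit:
carry_out(
  plan=[
    [0,0,-10,0,0,0],
    [0,0,-20,0,0,0],
    [0,0,-25,0,0,0],
    [0,0,-25,0,0,0],
    [0,0,-15,0,0,0],
  ],
)

```text
clock: 6.1
position: [0.4321, -0.1497, 0.1823]
ee_rot: [[-0.966, 0.26, -0.005], [0.26, 0.966, 0.002], [0.006, 0.001, -1.0]]
contact_force: [-0.7, -0.2, -0.4]
opening: 0.0191
```

Emit:
carry_out(
  plan=[
    [2,15,-5,0,0,0],
    [4,32,0,0,0,0],
    [4,35,0,0,0,0],
    [4,35,0,0,0,0],
    [4,35,0,0,0,0],
  ],
)

```text
clock: 6.52
position: [0.4559, 0.0016, 0.1963]
ee_rot: [[-0.963, 0.269, 0.004], [0.269, 0.963, -0.001], [-0.004, -0.0, -1.0]]
contact_force: [1.5, -0.7, -0.7]
opening: 0.0188
```

Emit:
carry_out(
  plan=[
    [4,35,0,0,0,0],
    [4,35,0,0,0,0],
    [4,35,0,0,0,0],
    [3,25,0,0,0,0],
    [1,12,0,0,0,0],
  ],
)

```text
clock: 6.93
position: [0.478, 0.1535, 0.2007]
ee_rot: [[-0.964, 0.266, 0.007], [0.266, 0.964, -0.001], [-0.007, 0.001, -1.0]]
contact_force: [0.5, -0.3, -0.6]
opening: 0.0186
```

Emit:
carry_out(
  plan=[
    [0,0,0,0,0,0],
    [0,0,0,0,0,0],
    [0,0,0,0,0,0],
  ],
)

```text
clock: 7.18
position: [0.4776, 0.1556, 0.202]
ee_rot: [[-0.965, 0.262, 0.008], [0.262, 0.965, -0.0], [-0.007, 0.002, -1.0]]
contact_force: [-0.3, -0.6, -1.3]
opening: 0.0189
```

```bash
python3 -c "
from h import *
todo((.482,.1717,.17))"
```

```text
t 7.1833 pos [0.4776 0.1556 0.202 ] d_tool mm [ 0.2434 16.6524 31.9892] rot [ 0.0016  0.0074 -0.0037] F [-0.2922 -0.6112 -1.3381] M [-0.0295  0.0061 -0.0504] 0.018889736449985695
```

Emit:
carry_out(
  plan=[
    [0,12,0,0.002,0.007,-0.004],
    [0,4,10,0,0,0],
    [0,0,12,0,0,0],
    [0,0,8,0,0,0],
    [0,0,0,0,0,0],
  ],
)

```text
clock: 7.6
position: [0.4828, 0.1697, 0.1703]
ee_rot: [[-0.965, 0.263, 0.001], [0.263, 0.965, -0.0], [-0.001, -0.0, -1.0]]
contact_force: [0.1, -0.5, -1.2]
opening: 0.019
```

Emit:
carry_out(
  plan=[
    [0,0,0,0,0,0],
    [0,0,0,0,0,0],
  ],
)

```text
clock: 7.77
position: [0.4826, 0.1693, 0.1697]
ee_rot: [[-0.965, 0.263, -0.001], [0.263, 0.965, -0.001], [0.001, -0.001, -1.0]]
contact_force: [-0.7, -0.3, -1.0]
opening: 0.0192
```

```bash
python3 -c "
from h import *
todo((.482,.1717,.165))"
```

```text
t 7.7667 pos [0.4826 0.1693 0.1697] d_tool mm [1.2535 2.1447 4.677 ] rot [-0.001  -0.0006 -0.0046] F [-0.7273 -0.3196 -1.0233] M [ 0.0593 -0.0169  0.0254] 0.019189809388522838
```

Emit:
carry_out(
  plan=[
    [1.2,2.1,4.5,-0.001,0,-0.004],
    [0,0,0,0,0,0],
    [0,0,0,0,0,0],
  ],
)

```text
clock: 8.02
position: [0.4824, 0.1717, 0.1656]
ee_rot: [[-0.966, 0.259, 0.001], [0.259, 0.966, 0.001], [-0.001, 0.001, -1.0]]
contact_force: [0.4, 0.2, 0.5]
opening: 0.0189
```

Run:
```python
from h import *
todo((.482,.1717,.165))
s=get_image("scene");t=get_image("top")
a=cv2.resize(s["frame"][110:210,290:380],(540,600),interpolation=2)
b=cv2.resize(t["frame"][250:350,200:243],(258,600),interpolation=2)
cv2.imwrite("pics/p1.png",np.hstack([a,b])[...,::-1])
m=np.array([.482,.1717,.075]);p=bot.get_obs()["position"]
for n,q in(("mouth",m),("tubeend",p-[0,0,.0745]),("tubetop",p+[0,0,.0755])):print(n,(proj(s,q)-[290,110])*6,(proj(t,q)-[200,250])*6+[540,0])
```

```text
t 8.0167 pos [0.4824 0.1717 0.1656] d_tool mm [ 0.371  -0.1242  0.5763] rot [ 0.0008  0.0005 -0.0007] F [0.4271 0.1674 0.5241] M [ 0.0501 -0.0174  0.001 ] 0.01891031977977218
mouth [269.957  420.9482] [699.6685 265.8081]
tubeend [271.4324 375.0914] [686.8826 260.891 ]
tubetop [ 276.888  -109.9172] [533.2282 219.4157]
```

View pics/p1.png

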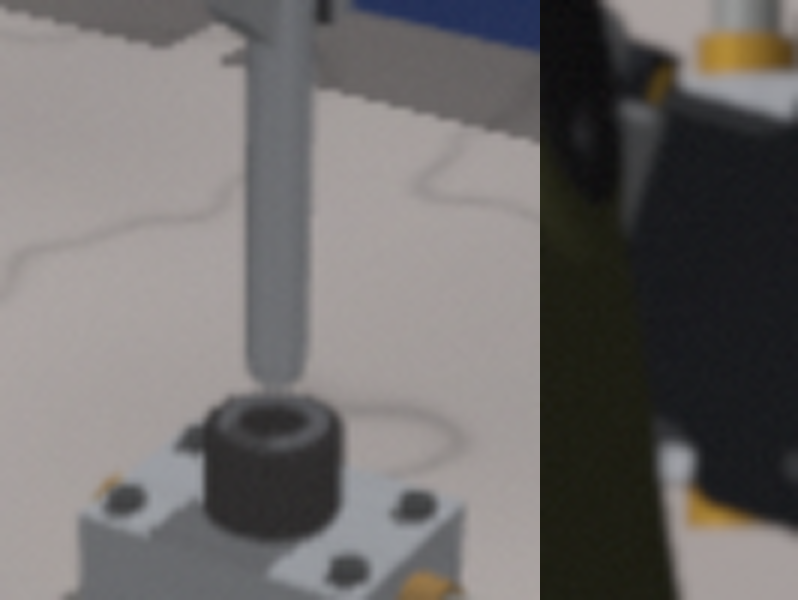

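The scene crop shows the end centre at about (275,378), right above the mouth at (273,418), with the tube upright. The lateral offset is under 0.5 mm, so I'll lower it and watch the force.

Emit:
carry_out(
  plan=[
    [0.3,0,4,0,0,0],
    [0,0,4,0,0,0],
    [0,0,3,0,0,0],
    [0,0,2,0,0,0],
    [0,0,1,0,0,0],
  ],
)

```text
clock: 8.53
position: [0.4822, 0.1718, 0.1506]
ee_rot: [[-0.966, 0.259, 0.001], [0.259, 0.966, 0.001], [-0.001, 0.001, -1.0]]
contact_force: [-0.1, 0.6, -0.2]
opening: 0.0194
```

Emit:
carry_out(
  plan=[
    [0,0,1.5,0,0,0],
    [0,0,1,0,0,0],
    [0,0,1,0,0,0],
    [0,0,1,0,0,0],
    [0,0,1,0,0,0],
  ],
)

```text
clock: 8.95
position: [0.4822, 0.1718, 0.1444]
ee_rot: [[-0.966, 0.26, 0.001], [0.26, 0.966, 0.001], [-0.001, 0.001, -1.0]]
contact_force: [-0.5, -0.6, -0.9]
opening: 0.0191
```

```bash
python3 -c "
from h import *
todo((.482,.1717,.1415))"
```

```text
t 8.95 pos [0.4822 0.1718 0.1444] d_tool mm [ 0.1565 -0.165   2.8555] rot [ 0.001   0.001  -0.0007] F [-0.5419 -0.5571 -0.8913] M [0.0321 0.0217 0.0427] 0.01907480589373003
```

Emit:
carry_out(
  plan=[
    [0,0,1,0,0,0],
    [0,0,1,0,0,0],
    [0,0,1,0,0,0],
    [0,0,1,0,0,0],
    [0,0,1,0,0,0],
  ],
)

```text
clock: 9.37
position: [0.4825, 0.1714, 0.1393]
ee_rot: [[-0.966, 0.26, 0.002], [0.26, 0.966, -0.0], [-0.002, 0.001, -1.0]]
contact_force: [0.6, -1.5, 0.5]
opening: 0.0187
```

Emit:
carry_out(
  plan=[
    [0,0,1,0,0,0],
    [0,0,1,0,0,0],
    [0,0,1,0,0,0],
    [0,0,1,0,0,0],
    [0,0,1,0,0,0],
  ],
)

```text
clock: 9.78
position: [0.4825, 0.1713, 0.1337]
ee_rot: [[-0.966, 0.26, 0.002], [0.26, 0.966, -0.0], [-0.002, 0.0, -1.0]]
contact_force: [1.0, -1.3, -0.4]
opening: 0.0192
```

Emit:
carry_out(
  plan=[
    [0,-0.2,0.7,0,0,0],
    [0,0,0.7,0,0,0],
    [0,0,0.7,0,0,0],
    [0,0,0.7,0,0,0],
    [0,0,0.7,0,0,0],
  ],
)

```text
clock: 10.2
position: [0.4825, 0.1712, 0.1298]
ee_rot: [[-0.966, 0.26, 0.002], [0.26, 0.966, -0.0], [-0.002, 0.001, -1.0]]
contact_force: [-0.2, -1.2, 0.3]
opening: 0.0194
```

Emit:
carry_out(
  plan=[
    [0,0,0.7,0,0,0],
    [0,0,0.7,0,0,0],
    [0,0,0.7,0,0,0],
    [0,0,0.7,0,0,0],
    [0,0,0.7,0,0,0],
  ],
)

```text
clock: 10.62
position: [0.4829, 0.1709, 0.1268]
ee_rot: [[-0.966, 0.26, 0.003], [0.26, 0.966, -0.0], [-0.003, 0.0, -1.0]]
contact_force: [-0.7, -1.4, 4.5]
opening: 0.0189
```

Emit:
carry_out(
  plan=[
    [0,0,0.8,0,0,0],
    [0,0,0.8,0,0,0],
    [0,0,0.8,0,0,0],
    [0,0,0.8,0,0,0],
  ],
)

```text
clock: 10.95
position: [0.4836, 0.1709, 0.1253]
ee_rot: [[-0.966, 0.26, 0.006], [0.26, 0.966, -0.0], [-0.006, 0.001, -1.0]]
contact_force: [-2.4, -1.9, 8.8]
opening: 0.0192
```

Emit:
carry_out(
  plan=[
    [0,0,0.8,0,0,0],
    [0,0,0.8,0,0,0],
    [0,0,0.8,0,0,0],
    [0,0,0.8,0,0,0],
  ],
)

```text
clock: 11.28
position: [0.484, 0.1709, 0.1249]
ee_rot: [[-0.966, 0.259, 0.008], [0.259, 0.966, 0.0], [-0.008, 0.002, -1.0]]
contact_force: [-3.3, -3.3, 11.6]
opening: 0.0188
```

```bash
python3 -c "
from h import *
todo((.4823,.1717,.1225))"
```

```text
t 11.2833 pos [0.484  0.1709 0.1249] d_tool mm [1.886  0.3383 2.3543] rot [ 0.0021  0.0076 -0.0006] F [-3.3113 -3.3334 11.593 ] M [-0.8344  1.0473  0.0502] 0.018822173237280783
```

Emit:
carry_out(
  plan=[
    [1,0.3,1.1,0.002,0.006,0],
    [0.8,0.3,1.1,0.001,0.005,0],
    [0.5,0.3,1.1,0.001,0.004,0],
    [0.5,0.3,1.1,0.001,0.004,0],
  ],
)

```text
clock: 11.62
position: [0.4837, 0.1718, 0.1244]
ee_rot: [[-0.966, 0.259, -0.005], [0.259, 0.966, -0.001], [0.005, -0.003, -1.0]]
contact_force: [-1.8, -5.5, 12.7]
opening: 0.0192
```

```bash
python3 -c "
from h import *
todo((.4823,.1717,.1225))"
```

```text
t 11.6167 pos [0.4837 0.1718 0.1244] d_tool mm [ 1.2587 -0.4831  1.8778] rot [-0.0026 -0.0049 -0.0005] F [-1.7606 -5.4543 12.6554] M [-1.603   0.394  -0.0345] 0.019174951622721575
```

Emit:
carry_out(
  plan=[
    [1,-1,1.3,-0.002,-0.004,0],
    [0.7,-0.7,1.3,0,0,0],
    [0.5,0,1.3,0,0,0],
    [0.3,0,1.3,0,0,0],
  ],
)

```text
clock: 11.95
position: [0.4836, 0.1711, 0.1237]
ee_rot: [[-0.966, 0.259, 0.008], [0.259, 0.966, 0.001], [-0.007, 0.003, -1.0]]
contact_force: [-2.9, -4.0, 14.4]
opening: 0.0191
```

```bash
python3 -c "
from h import *
todo((.4815,.1700,.1225))"
```

```text
t 11.95 pos [0.4836 0.1711 0.1237] d_tool mm [ 1.7314 -1.5957  1.2213] rot [ 0.0031  0.0071 -0.0006] F [-2.9149 -4.0187 14.3935] M [-1.0913  0.8822  0.0297] 0.019094522490684798
```

Emit:
carry_out(
  plan=[
    [0.8,-1,1.5,0.002,0.005,0],
    [0.8,-0.7,1.5,0,0.003,0],
    [0.8,-0.5,1.5,0,0.003,0],
    [0.8,-0.3,1.5,0,0.003,0],
  ],
)

```text
clock: 12.28
position: [0.4832, 0.1706, 0.1234]
ee_rot: [[-0.966, 0.259, 0.004], [0.259, 0.966, 0.006], [-0.003, 0.007, -1.0]]
contact_force: [-2.0, -2.5, 14.2]
opening: 0.0191
```

```bash
python3 -c "
from h import *
todo((.4815,.1700,.1225))"
```

```text
t 12.2833 pos [0.4832 0.1706 0.1234] d_tool mm [ 1.4701 -1.0396  0.8626] rot [ 0.0072  0.0026 -0.0005] F [-1.9684 -2.5485 14.2266] M [-0.8969  0.4482  0.0448] 0.019141528464782308
```

Emit:
carry_out(
  plan=[
    [0.8,-0.7,1.8,0.006,0.003,0],
    [0.8,-0.5,1.8,0.003,0.003,0],
    [0.8,-0.3,1.8,0.003,0.003,0],
    [0.8,-0.3,1.8,0.003,0.003,0],
  ],
)

```text
clock: 12.62
position: [0.4835, 0.1709, 0.1226]
ee_rot: [[-0.966, 0.259, 0.001], [0.259, 0.966, -0.001], [-0.002, -0.001, -1.0]]
contact_force: [-1.7, -1.5, 16.8]
opening: 0.0194
```

```bash
python3 -c "
from h import *
todo((.4815,.1700,.1225))"
```

```text
t 12.6167 pos [0.4835 0.1709 0.1226] d_tool mm [ 1.7321 -1.3942  0.0999] rot [-0.001   0.0016 -0.0007] F [-1.7267 -1.4955 16.8281] M [-0.6804  0.5241  0.0461] 0.019397430315749992
```

Emit:
carry_out(
  plan=[
    [0.8,-0.5,2,0,0.002,0],
    [0.6,-0.3,2,0.001,0.002,0],
    [0.6,-0.3,2,0.001,0.002,0],
  ],
)

```text
clock: 12.87
position: [0.4836, 0.1709, 0.1208]
ee_rot: [[-0.966, 0.259, 0.002], [0.259, 0.966, -0.0], [-0.002, 0.0, -1.0]]
contact_force: [-1.2, -1.7, 11.3]
opening: 0.0188
```

```bash
python3 -c "
from h import *
todo((.4815,.1700,.1225))"
```

```text
t 12.8667 pos [0.4836 0.1709 0.1208] d_tool mm [ 1.7804 -1.3851 -1.7536] rot [ 0.0005  0.0022 -0.0006] F [-1.1928 -1.7444 11.3467] M [-0.7035  0.5544 -0.0151] 0.018845396181871532
```

Emit:
carry_out(
  plan=[
    [0.4,-0.3,1.2,0,0.001,0],
    [0.4,-0.3,1.2,0,0.001,0],
    [0.4,-0.2,1.2,0,0.001,0],
    [0.4,-0.2,1.2,0,0.001,0],
  ],
)

```text
clock: 13.2
position: [0.4834, 0.1707, 0.1193]
ee_rot: [[-0.966, 0.259, 0.004], [0.259, 0.966, 0.002], [-0.003, 0.003, -1.0]]
contact_force: [-1.7, -1.6, 11.1]
opening: 0.0194
```

Emit:
carry_out(
  plan=[
    [0.4,-0.2,1.2,0,0.001,0],
    [0.4,-0.2,1.2,0,0.001,0],
    [0.4,-0.2,1.2,0,0.001,0],
    [0.4,-0.2,1.2,0,0.001,0],
  ],
)

```text
clock: 13.53
position: [0.4834, 0.1706, 0.118]
ee_rot: [[-0.966, 0.259, 0.006], [0.259, 0.966, 0.004], [-0.004, 0.006, -1.0]]
contact_force: [-2.4, -3.2, 11.9]
opening: 0.0189
```

Emit:
carry_out(
  plan=[
    [0.4,-0.2,1.3,0.005,0.005,0],
    [0.4,-0.2,1.3,0.002,0.002,0],
    [0.4,-0.2,1.3,0.002,0.002,0],
    [0.4,-0.2,1.3,0.002,0.002,0],
  ],
)

```text
clock: 13.87
position: [0.4838, 0.1708, 0.117]
ee_rot: [[-0.966, 0.259, -0.001], [0.259, 0.966, -0.002], [0.0, -0.002, -1.0]]
contact_force: [-1.8, -2.6, 10.8]
opening: 0.0192
```

Emit:
carry_out(
  plan=[
    [0.4,-0.2,1.3,0.002,0.002,0],
    [0.4,-0.2,1.3,0.002,0.002,0],
    [0.4,-0.2,1.3,0.002,0.002,0],
    [0.4,-0.2,1.3,0.002,0.002,0],
  ],
)

```text
clock: 14.2
position: [0.484, 0.171, 0.1159]
ee_rot: [[-0.966, 0.259, -0.004], [0.259, 0.966, -0.006], [0.003, -0.006, -1.0]]
contact_force: [-1.6, -2.1, 9.9]
opening: 0.0191
```

```bash
python3 -c "
from h import *
todo((.4830,.1705,.1))"
```

```text
t 14.2 pos [0.484  0.171  0.1159] d_tool mm [ 0.822  -0.6609 15.9171] rot [-0.0064 -0.0027 -0.0005] F [-1.6045 -2.133   9.8692] M [-0.5629  0.6477 -0.0092] 0.019129160516762844
```

Emit:
carry_out(
  plan=[
    [0.4,-0.3,1.5,-0.004,-0.002,0],
    [0.4,-0.2,1.5,0,0.001,0],
    [0.4,-0.2,1.5,0.001,0.001,0],
    [0.4,-0.2,1.5,0.001,0.001,0],
    [0.4,-0.2,1.5,0.001,0.001,0],
  ],
)

```text
clock: 14.62
position: [0.4837, 0.1709, 0.1129]
ee_rot: [[-0.966, 0.259, 0.001], [0.259, 0.966, -0.002], [-0.001, -0.002, -1.0]]
contact_force: [-1.4, -1.1, 10.1]
opening: 0.0192
```

Emit:
carry_out(
  plan=[
    [0.4,-0.2,1.5,0.001,0.001,0],
    [0.4,-0.2,1.5,0.001,0.001,0],
    [0.4,-0.2,1.5,0.001,0.001,0],
    [0.4,-0.2,1.5,0.001,0.001,0],
  ],
)

```text
clock: 14.95
position: [0.4836, 0.1709, 0.1104]
ee_rot: [[-0.966, 0.259, 0.001], [0.259, 0.966, -0.004], [-0.002, -0.003, -1.0]]
contact_force: [-1.8, -2.3, 10.4]
opening: 0.0193
```

```bash
python3 -c "
from h import *
todo((.4830,.1705,.1))"
```

```text
t 14.95 pos [0.4836 0.1709 0.1104] d_tool mm [ 0.478  -0.5487 10.355 ] rot [-0.0034  0.0022 -0.0003] F [-1.7666 -2.3076 10.3922] M [-0.6375  0.569   0.0209] 0.01931521440653548
```

Emit:
carry_out(
  plan=[
    [0.4,-0.3,1.3,-0.002,0.001,0],
    [0.4,-0.2,1.3,0,0.001,0],
    [0.4,-0.2,1.3,0,0.001,0],
    [0.4,-0.2,1.3,0,0.001,0],
  ],
)

```text
clock: 15.28
position: [0.4835, 0.1707, 0.1085]
ee_rot: [[-0.966, 0.259, 0.003], [0.259, 0.966, 0.0], [-0.003, 0.001, -1.0]]
contact_force: [-1.5, -2.3, 10.8]
opening: 0.0192
```

Emit:
carry_out(
  plan=[
    [0.4,-0.2,1.3,0,0.001,0],
    [0.4,-0.2,1.3,0,0.001,0],
    [0.4,-0.2,1.3,0,0.001,0],
    [0.4,-0.2,1.3,0,0.001,0],
  ],
)

```text
clock: 15.62
position: [0.4835, 0.1707, 0.107]
ee_rot: [[-0.966, 0.259, 0.005], [0.259, 0.966, 0.002], [-0.004, 0.004, -1.0]]
contact_force: [-2.2, -1.5, 10.9]
opening: 0.0189
```

Emit:
carry_out(
  plan=[
    [0.4,-0.2,1.3,0,0.001,0],
    [0.4,-0.2,1.3,0,0.001,0],
    [0.4,-0.2,1.3,0,0.001,0],
    [0.4,-0.2,1.3,0,0.001,0],
  ],
)

```text
clock: 15.95
position: [0.4834, 0.1705, 0.1055]
ee_rot: [[-0.966, 0.259, 0.007], [0.259, 0.966, 0.005], [-0.005, 0.006, -1.0]]
contact_force: [-1.5, -2.1, 10.1]
opening: 0.0189
```

Nominal depth is 44 mm and the force is still only the sliding friction.

Emit:
carry_out(
  plan=[
    [0.4,-0.2,1.3,0.005,0.005,0],
    [0.4,-0.2,1.3,0.001,0.001,0],
    [0.4,-0.2,1.3,0.001,0.001,0],
    [0.4,-0.2,1.3,0.001,0.001,0],
  ],
)

```text
clock: 16.28
position: [0.4836, 0.1707, 0.1042]
ee_rot: [[-0.966, 0.259, 0.003], [0.259, 0.966, 0.0], [-0.003, 0.001, -1.0]]
contact_force: [-2.3, -2.7, 9.4]
opening: 0.0189
```

Emit:
carry_out(
  plan=[
    [0.4,-0.2,1.3,0.001,0.001,0],
    [0.4,-0.2,1.3,0.001,0.001,0],
    [0.4,-0.2,1.3,0.001,0.001,0],
    [0.4,-0.2,1.3,0.001,0.001,0],
  ],
)

```text
clock: 16.62
position: [0.4836, 0.1707, 0.1028]
ee_rot: [[-0.966, 0.259, 0.004], [0.259, 0.966, -0.001], [-0.004, 0.0, -1.0]]
contact_force: [-1.9, -2.4, 11.6]
opening: 0.019
```

Emit:
carry_out(
  plan=[
    [0.4,-0.2,1.3,0.001,0.001,0],
    [0.4,-0.2,1.3,0.001,0.001,0],
    [0.4,-0.2,1.3,0.001,0.001,0],
    [0.4,-0.2,1.3,0.001,0.001,0],
  ],
)

```text
clock: 16.95
position: [0.4835, 0.1708, 0.1013]
ee_rot: [[-0.966, 0.259, 0.004], [0.259, 0.966, -0.002], [-0.005, -0.001, -1.0]]
contact_force: [-2.5, -2.3, 12.6]
opening: 0.0191
```

Emit:
carry_out(
  plan=[
    [0.4,-0.2,1.3,0,0.003,0],
    [0.4,-0.2,1.3,0,0.001,0],
    [0.4,-0.2,1.3,0,0.001,0],
    [0.4,-0.2,1.3,0,0.001,0],
  ],
)

```text
clock: 17.28
position: [0.4836, 0.1707, 0.1002]
ee_rot: [[-0.966, 0.259, 0.004], [0.259, 0.966, 0.0], [-0.004, 0.001, -1.0]]
contact_force: [-3.6, -3.2, 12.7]
opening: 0.0196
```

Emit:
carry_out(
  plan=[
    [0.4,-0.2,1.3,0,0.001,0],
    [0.4,-0.2,1.3,0,0.001,0],
    [0.4,-0.2,1.3,0,0.001,0],
    [0.4,-0.2,1.3,0,0.001,0],
  ],
)

```text
clock: 17.62
position: [0.4839, 0.1706, 0.0998]
ee_rot: [[-0.966, 0.259, 0.007], [0.259, 0.966, 0.003], [-0.006, 0.004, -1.0]]
contact_force: [-4.1, -3.2, 16.7]
opening: 0.019
```

Emit:
carry_out(
  plan=[
    [0.4,-0.2,1.6,0.003,0.006,0],
    [0.4,-0.2,1.6,0.001,0.002,0],
    [0.4,-0.2,1.6,0.001,0.002,0],
  ],
)

```text
clock: 17.87
position: [0.4843, 0.1707, 0.0997]
ee_rot: [[-0.966, 0.259, 0.001], [0.259, 0.966, 0.002], [-0.001, 0.002, -1.0]]
contact_force: [-5.8, -3.1, 19.9]
opening: 0.0192
```

Emit:
carry_out(
  plan=[
    [0.4,-0.2,1.8,0.001,0.002,0],
    [0.4,-0.2,1.8,0.001,0.002,0],
    [0.4,-0.2,1.8,0.001,0.002,0],
  ],
)

```text
clock: 18.12
position: [0.4847, 0.1707, 0.0995]
ee_rot: [[-0.966, 0.259, 0.001], [0.259, 0.966, 0.001], [-0.0, 0.002, -1.0]]
contact_force: [-6.2, -3.3, 21.1]
opening: 0.0193
```

Run:
```python
from h import *
todo((.4830,.1705,.1))
s=get_image("scene");d=cv2.resize(s["frame"][110:210,290:380],(540,600),interpolation=2)
cv2.imwrite("pics/p2.png",d[...,::-1])
p=np.array([.4835,.1707,0])
for z in (.075,.136,.165,.175,.185):print(z,(proj(s,p+[0,0,z])-[290,110])*6)
```

```text
t 18.1167 pos [0.4847 0.1707 0.0995] d_tool mm [ 1.604  -0.6348 -0.4709] rot [0.0015 0.0003 0.0002] F [-6.1507 -3.2826 21.0738] M [-1.002   1.6469 -0.0304] 0.019322802045382913
0.075 [272.3993 423.6113]
0.136 [274.5523 242.4468]
0.165 [275.6248 150.7906]
0.175 [276.0021 118.3117]
0.185 [276.3833  85.3728]
```

View pics/p2.png

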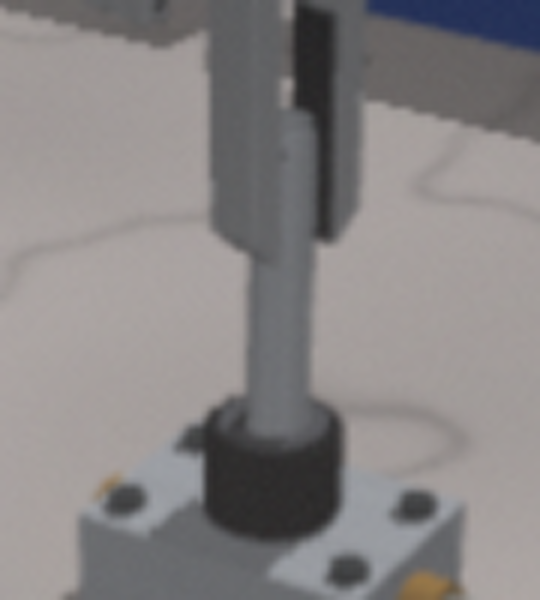

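The tube is home: its top at (295,112) means z≈0.175, about 50 mm deep. The force held at 20–21 N without further travel, and the grip did not slip. I'll ease off, release and retreat.

Emit:
carry_out(
  plan=[
    [0,0,0,0,0,0],
    [0,0,0,0,0,0],
    [0,0,-0.2,0,0,0],
  ],
)

```text
clock: 18.42
position: [0.4837, 0.1706, 0.0999]
ee_rot: [[-0.966, 0.259, -0.001], [0.259, 0.966, 0.001], [0.002, 0.001, -1.0]]
contact_force: [-2.0, -1.5, -0.6]
opening: 0.0189
```

Emit:
carry_out(
  plan=[
    [0,0,0,0,0,0],
    [0,0,0,0,0,0],
    [0,0,0,0,0,0],
    [0,0,0,0,0,0],
    [0,0,0,0,0,0],
  ],
  grip=0.7,
)

```text
clock: 18.83
position: [0.4841, 0.1713, 0.0992]
ee_rot: [[-0.966, 0.259, -0.001], [0.259, 0.966, 0.002], [0.001, 0.002, -1.0]]
contact_force: [-0.1, -1.0, 0.1]
opening: 0.0491
```

Emit:
carry_out(
  plan=[
    [0,0,0,0,0,0],
    [0,0,0,0,0,0],
    [0,0,0,0,0,0],
    [0,0,-5,0,0,0],
    [0,0,-10,0,0,0],
  ],
)

```text
clock: 19.25
position: [0.4833, 0.1711, 0.1133]
ee_rot: [[-0.966, 0.259, -0.004], [0.259, 0.966, 0.002], [0.004, 0.001, -1.0]]
contact_force: [-0.2, -0.5, 0.1]
opening: 0.0659
```

Emit:
carry_out(
  plan=[
    [0,0,-20,0,0,0],
    [0,0,-25,0,0,0],
    [0,0,-25,0,0,0],
    [0,0,-25,0,0,0],
    [0,0,-10,0,0,0],
  ],
)

```text
clock: 19.67
position: [0.4828, 0.1706, 0.2264]
ee_rot: [[-0.966, 0.259, -0.004], [0.259, 0.966, 0.002], [0.004, 0.001, -1.0]]
contact_force: [0.5, -0.6, 0.0]
opening: 0.0658
```

Emit:
carry_out(
  plan=[
    [0,0,0,0,0,0],
    [0,0,0,0,0,0],
    [0,0,0,0,0,0],
  ],
)

```text
clock: 19.92
position: [0.4836, 0.1708, 0.2305]
ee_rot: [[-0.966, 0.259, 0.002], [0.259, 0.966, 0.003], [-0.001, 0.004, -1.0]]
contact_force: [0.5, 0.1, 0.4]
opening: 0.066
```

Run:
```python
from h import *
todo((.4830,.1705,.1))
s=get_image("scene");t=get_image("top")
a=cv2.resize(s["frame"][110:210,290:380],(360,400),interpolation=2);b=cv2.resize(t["frame"][240:340,160:270],(440,400),interpolation=2)
cv2.imwrite("pics/f1.png",np.hstack([a,b])[...,::-1])
```

```text
t 19.9167 pos [0.4836 0.1708 0.2305] d_tool mm [  0.6168  -0.9764 130.5407] rot [0.0038 0.001  0.0001] F [0.4752 0.1322 0.3695] M [0.0026 0.0121 0.0112] 0.0660155927886259
```

View pics/f1.png

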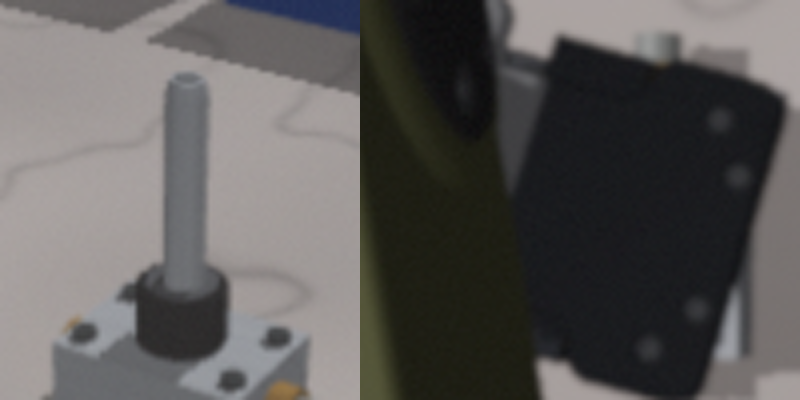

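The tube stands upright and free in the collar, its top at (187,78) in the crop, i.e. z≈0.175. The fingers are well clear.

```bash
python3 -c "
from station import bot
print(bot.job_done())"
```

```text
the job is handed in; nothing more can be done
None
```

I moved the thick tube from the stand to the push-fit port, pushed it past the seal to the bottom, released it and handed the job in at about 20 s. The hand-in gives no verdict, so success rests on the checks below.

**Seating:** The wrist force peaked near 17 N at the seal at about 27 mm, then stayed at 9–13 N while sliding. At about 50 mm deep it rose to 20–21 N and held with almost no further travel, so I took that as the bottom. The highest reading I saw was 21 N, below the 30 N limit; force was read only at the end of each move. I could not read the pin directly.

**Final picture:** The tube stands upright with its top at about 0.175 m, which fits an end about 50 mm below the mouth. The gripper is open and well above it, with force near zero.

**What disagreed:**
- **Fingertip height:** In the pictures the fingertips sat about 36 mm above the reported TCP. I set the grasp height from the camera instead, and the tube did not noticeably slip in the grip.
- **Port position:** Side forces in the bore suggested the port was 1–2 mm off my camera estimate. The steady sideways push while inserting was mostly 2–4 N, and up to about 7 N at the bottom.
- **Blocked top view:** The arm hid the port from the top camera during insertion and at the end, so centring there rests on the scene camera and the force readings.

I did not measure the bystanders again at the end. The arm's path stayed clear of them.

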